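# Load pencil barrels nose first into the gravity chute

### The job

Shut the gate with the upright black handle at the bottom of the gravity chute, then feed both lime green pencil barrels into the chute's open feed bay, pointed nose downhill, so that they slide down and queue one behind the other against the shut gate. A sensor head hangs over the bay: do not bump it, and leave the other things on the table where they stand.

Things in the scene. Friction and masses are not known exactly. Their poses are not given: they have to be found in the camera images.
- chute: Fixed stand of the gravity chute: base plate 280 x 90 x 10 (x from -110 to +170), and at its low end a gate guide rail 30 high along y (x = -153 to -103, y = -35 to 165). Origin on the table; own x level, uphill (roughly away from the robot), z up. The trough, gate and sensor are mounted on it; stand and trough never move in a run.
- trough: White plastic trough, 275 long, falling towards the robot at 32 degrees from level. Origin: middle of its floor at the low end, at the shut gate's inner face; x uphill along the floor, y across, z square to the floor. Polished (friction 0.18): barrels slide down it. Channel 36 wide; walls 36 high from x = 0 to 145 under a clear cover (x = 5 to 90), walls 22 high from x = 230 to an end wall at 270.
- bay (a point): Middle of the feed bay on the trough floor, at trough x = 180, y = 0, z = 0. From trough x = 145 to 230 there are no walls, so fingers have room on both sides; the floor is 46 wide. A barrel laid here with its mid length over this point spans x = 125 to 235, between the wall ends, and clears a barrel already resting at the gate (0 to 110).
- gate (a joint): Outlet gate at the trough's low end, sliding along the chute's own y: 0 = shut (against its stop), 0.060 m = fully open, barrels then slide out onto the table. Friction about 2 N, no spring, stays where it is left. Starts open (0.045 to 0.060).
- gate_grip (a point): Centre of the top of the gate's upright black handle, a round post of diameter 18 whose top is 115 above the table, free down to the guide rail. It moves with the gate: to shut it move the handle along the chute's -y by the joint's value. With the gate shut the handle stands 85 to the side (chute's +y) of the trough's middle line.
- sensor: Sensor fixed on the chute: column 20 x 30, 300 tall, at chute x = 155, with an arm back over the feed bay to a grey head 50 x 60 x 30 centred at chute x = 70, y = 0, z = 285. A gripper coming straight down into the bay would strike the head; square to the trough floor (leaning 32 degrees back to the robot) its axis passes 70 from the head. Origin as chute.
- barrel1: Lime green pencil barrel lying on the table, 110 long, octagonal, 26 across flats, about 60 g. One end is a cone 28 long with a 10 wide blunt tip (the nose, own +x), the other is flat (the tail). Balance point 9 from mid length towards the tail. Origin: mid length, on the underside as it first lies (13 below the axis). The two barrels are alike.
- barrel1_nose (a point): Middle of that barrel's blunt nose tip, on the long axis.
- barrel1_tail (a point): Middle of that barrel's flat tail end, on the long axis.
- barrel2: Lime green pencil barrel lying on the table, 110 long, octagonal, 26 across flats, about 60 g. One end is a cone 28 long with a 10 wide blunt tip (the nose, own +x), the other is flat (the tail). Balance point 9 from mid length towards the tail. Origin: mid length, on the underside as it first lies (13 below the axis). The two barrels are alike.
- barrel2_nose (a point): Middle of that barrel's blunt nose tip, on the long axis.
- barrel2_tail (a point): Middle of that barrel's flat tail end, on the long axis.
- housing: Bystander: silver steel spring housing tube, diameter 26, 85 tall, standing on end; origin at the centre of its underside.
- eraser: Bystander: chunky black eraser cap, diameter 40, 62 tall, standing; origin at the centre of its underside.
- stopper: Bystander: cobalt glass bottle stopper, largest diameter 44, 78 tall, standing on its small end; origin at the centre of its underside.
- gauge: Bystander: wooden caliper-like slide gauge lying flat, 200 long, 25 high, jaws reaching 90 to its +y; origin at the centre of the beam's underside, x along the beam.
- jar: Bystander: closed jar, diameter 70, 100 tall; origin at the centre of its underside.
- mug: Bystander: white mug, diameter 80, 90 tall, handle at its +y; origin at the centre of its underside.

How it is judged:
On the way, in this order (a step that is already met when the one before it is completed fails the run):
1. the gate is shut (value of joint gate below 0.006 m), for 0.2 s.
2. one barrel lies nose first against the shut gate (value of joint gate below 0.006 m and ((x of barrel1_nose in the frame of trough between -0.006 and 0.01 m and y of barrel1_nose in the frame of trough between -0.012 and 0.012 m and z of barrel1_nose in the frame of trough between 0.005 and 0.022 m and x of barrel1_tail in the frame of trough between 0.104 and 0.12 m and y of barrel1_tail in the frame of trough between -0.012 and 0.012 m and z of barrel1_tail in the frame of trough between 0.005 and 0.022 m) or (x of barrel2_nose in the frame of trough between -0.006 and 0.01 m and y of barrel2_nose in the frame of trough between -0.012 and 0.012 m and z of barrel2_nose in the frame of trough between 0.005 and 0.022 m and x of barrel2_tail in the frame of trough between 0.104 and 0.12 m and y of barrel2_tail in the frame of trough between -0.012 and 0.012 m and z of barrel2_tail in the frame of trough between 0.005 and 0.022 m))), for 0.2 s.
At the end, for the whole second after the job is handed in: Gate shut within 6 mm; both barrels at rest in the trough, noses downhill, one nose at the gate, the other nose at the first one's tail (ends within -6 to +10 mm along the trough, 12 mm of its middle line, axis 5 to 22 mm above the floor). Either may be first (value of joint gate below 0.006 m and linear speed of each of barrel1, barrel2 below 0.02 m/s and angular speed of each of barrel1, barrel2 below 0.3 rad/s and ((x of barrel1_nose in the frame of trough between -0.006 and 0.01 m and y of barrel1_nose in the frame of trough between -0.012 and 0.012 m and z of barrel1_nose in the frame of trough between 0.005 and 0.022 m and x of barrel1_tail in the frame of trough between 0.104 and 0.12 m and y of barrel1_tail in the frame of trough between -0.012 and 0.012 m and z of barrel1_tail in the frame of trough between 0.005 and 0.022 m and x of barrel2_nose in the frame of trough between 0.104 and 0.12 m and y of barrel2_nose in the frame of trough between -0.012 and 0.012 m and z of barrel2_nose in the frame of trough between 0.005 and 0.022 m and x of barrel2_tail in the frame of trough between 0.214 and 0.23 m and y of barrel2_tail in the frame of trough between -0.012 and 0.012 m and z of barrel2_tail in the frame of trough between 0.005 and 0.022 m) or (x of barrel2_nose in the frame of trough between -0.006 and 0.01 m and y of barrel2_nose in the frame of trough between -0.012 and 0.012 m and z of barrel2_nose in the frame of trough between 0.005 and 0.022 m and x of barrel2_tail in the frame of trough between 0.104 and 0.12 m and y of barrel2_tail in the frame of trough between -0.012 and 0.012 m and z of barrel2_tail in the frame of trough between 0.005 and 0.022 m and x of barrel1_nose in the frame of trough between 0.104 and 0.12 m and y of barrel1_nose in the frame of trough between -0.012 and 0.012 m and z of barrel1_nose in the frame of trough between 0.005 and 0.022 m and x of barrel1_tail in the frame of trough between 0.214 and 0.23 m and y of barrel1_tail in the frame of trough between -0.012 and 0.012 m and z of barrel1_tail in the frame of trough between 0.005 and 0.022 m))); the robot touches nothing.
It fails at once if the sensor is bumped (over 5 N) (contact force between anything else and sensor above 5 N).
It fails at once if a bystander is moved by more than 30 mm or tipped over (distance of any of housing, eraser, stopper, gauge, jar, mug from where it was at the start of the episode above 0.03 m or angle between any of housing, eraser, stopper, gauge, jar, mug's own z axis and vertical above 0.6 rad).
It also fails if it takes over 64 s, if anything falls off the work surface, if the arm or the gripper's body presses on something with over 40 N, if the wrist force passes 120 N, or if a joint passes its speed limit or range.

### The arm

A 6-joint arm with a two-finger parallel gripper is mounted at the origin on the work surface. World frame = base frame: x ahead of the robot, y to its left, z up, the work surface at z = 0. Lengths are in m, angles in rad, forces in N, time in s.
With the tool pointing down it reaches from about 0.325 to 0.925 m from the base axis. Payload 3.1 kg.
Tool frame: the origin (TCP) lies on the centre line of the jaws, within the pads' length; the fingertips stand 25 mm ahead of it and the grasp point (between the pads) lies 6 mm ahead of it (nose_length is the z of the fingertips in the tool frame, in m); z points along the fingers, y is the line along which they close (so a half turn about z gives the same grasp; the last joint's range is limited). The gripper opens to 85 mm and grips with 20 to 120 N. Pads are 22 mm wide; open, the fingers measure 114 mm over their backs; the gripper's body (76 mm by 85 mm) begins 54 mm behind the grasp point. The pads swing forward as they close: fully open they stand 13 mm farther back than shut.
Start: joints at [-1.282, 0.217, 1.613, -0, 1.311, -0.112], TCP at [0.244, -0.575, 0.225] pointing down, gripper open.
Joint ranges: [-2.75, 2.75], [-0.78, 2.1], [0.31, 2.55], [-1.13, 4.27], [0.13, 2.63], [-2.58, 2.58]. Speed limits (rad/s): [2.79, 2.79, 3.14, 3.14, 3.14, 3.14].

### API

Orientations are given as [roll, pitch, yaw] about the fixed x, y, z axes, in that order (R = Rz(yaw) Ry(pitch) Rx(roll)).
In Python, from cell import observe, read_camera, camera_info, finish_job, nose_length gives the robot as it stands.
- The arm moves only by the tool play_rows, never from a script. Its arguments are lists of equal length, an entry for each row: "xyz": the shift along the tool's x, y, z in m, a list of three; "turn": the turn about the tool's z in rad; "fingers": the finger opening in m, from 0 to 0.0854. A call has 1 to 12 rows; each row shifts and turns the commanded pose from where the row before left it, along the tool's axes as they then stand; what a row does not reach is not made up. A row lasts 1/8 s, in which the tool goes at most 62.5 mm and 10.7 degrees, less where a joint would pass 70% of its speed; a pose out of reach is approached as far as the arm can. A call with a gripper value outside its range is refused whole. The fingers move at their own pace and stop on an object; "squeeze" is the grip in N (left out, the last holds). Time passes only in rows, so rows that do not move let the fingers close. It gives the time, the measured TCP pose, the force, the opening and the grip force at its end, in the units of the state.
- observe(): the state, without advancing time (a new reading comes with each control period).
- read_camera(name): name is "scene" or "top" or "wrist"; returns the picture (420x560x3 uint8, red, green, blue); there is no depth.
- camera_info(name): a dict with "fx", "fy", "cx", "cy" (pixels), "T" (4x4, takes a point from camera to world coordinates); the wrist camera has in their place "tool_from_camera" (4x4, takes a point from camera to tool coordinates, whose origin is the TCP and whose axes are the flange's). Camera axes: x right, y down, z forward; pixel columns grow to the right and rows downward; lengths in m; the calibration is good to about 2 mm. A picture is of the moment at which its call begins: read the wrist's pose just before it. camera_info takes no time and is no camera call.
- finish_job(): hands the job in; it is judged then, once.
The state is a dict: "time_s": time; "qpos": joint angles; "qd": joint speeds; "effort": joint torques, N m; "tcp_pos": TCP position; "tool_rot": TCP orientation; "wrist_force": force on the tool from outside, world axes, zero at the start; "torque": the same for the moment, N m; "gripper_width": finger opening in m; "gripper_force": force on a finger pad.
Only numpy, scipy, OpenCV 4.12 (cv2) and the standard library are available. Lean on these libraries where they do the work, as an engineer would, in place of code of your own. Each camera call takes 0.05 s, during which the arm holds its last target. There are 200 camera calls.

## Working session

There is one attempt and no reset: what is moved stays moved. The work goes in short steps, Python scripts to look and compute and a tool call to move; the robot and the scene stay as the last step left them, time stands still between calls to the robot, and variables do not carry over. Pictures are saved under pics/ and viewed, at most 12 in all, crops included, and the job is handed in when it is done.

Besides the shell and the picture viewer there is one more tool, called after "Call:" by a JSON object that holds its "op" and its "data", one argument or row to a line. play_rows: Moves the arm, as the interface text tells. Its arguments: {"type":"object","properties":{"xyz":{"type":"array","items":{"type":"array","items":{"type":"number"}}},"turn":{"type":"array","items":{"type":"number"}},"fingers":{"type":"array","items":{"type":"number"}},"squeeze":{"type":"number"}},"required":["xyz","turn","fingers"]}

```bash
mkdir -p pics; ls; python3 - <<'E'
from cell import *
import cv2,numpy as np
print(observe())
for n in("scene","top"):
    im=read_camera(n); cv2.imwrite(f"pics/{n}0.png",im[:,:,::-1]); i=camera_info(n); print(n,i)
print(camera_info("wrist"),nose_length)
E
```

```text
pics
{'time_s': 0.0, 'qpos': array([-1.28221188e+00,  2.17725514e-01,  1.61495320e+00, -6.17941237e-06,
        1.31130747e+00, -1.12211174e-01]), 'qd': array([ 0.00162668,  0.00106984, -0.00059009, -0.00156176,  0.00069467,
       -0.0003632 ]), 'effort': array([ 1.74569755e-03, -3.96844876e+01, -3.03848004e+01, -1.46466773e-04,
        9.65272018e-03,  6.51272657e-06]), 'tcp_pos': array([ 0.24361567, -0.57465232,  0.22377611]), 'tool_rot': array([-3.13921351e+00, -2.62085951e-04,  4.00796902e-01]), 'wrist_force': array([-0.27336847, -1.20093219,  0.48235913]), 'torque': array([-0.01418961, -0.02856341,  0.07308285]), 'gripper_force': 0.0, 'gripper_width': 0.08573932323210695}
scene {'fx': 386.6312332499616, 'fy': 386.6312332499616, 'cx': 289.55392001244167, 'cy': 210.5623464288731, 'T': array([[ 0.85627183,  0.28440311, -0.43117679,  1.04993784],
       [ 0.51632963, -0.44830736,  0.72967405, -0.75615562],
       [ 0.01422184, -0.84742869, -0.53071872,  0.72284863],
       [ 0.        ,  0.        ,  0.        ,  1.        ]])}
top {'fx': 541.4657801333146, 'fy': 541.4657801333146, 'cx': 282.84742322493935, 'cy': 206.45858773433176, 'T': array([[ 0.01365649, -0.99461889,  0.10269747,  0.42963145],
       [-0.99985533, -0.01462516, -0.00868513,  0.05604631],
       [ 0.01014036, -0.102564  , -0.99467472,  1.5560673 ],
       [ 0.        ,  0.        ,  0.        ,  1.        ]])}
{'fx': 298.26908256317546, 'fy': 298.26908256317546, 'cx': 277.572862052938, 'cy': 210.94279649750314, 'tool_from_camera': array([[-7.33494620e-04, -9.54018355e-01, -2.99747293e-01,
         7.65435620e-02],
       [ 9.99999502e-01, -4.97051826e-04, -8.65054317e-04,
         1.08660306e-03],
       [ 6.76287758e-04, -2.99747778e-01,  9.54018245e-01,
        -1.48501544e-01],
       [ 0.00000000e+00,  0.00000000e+00,  0.00000000e+00,
         1.00000000e+00]])} 0.025
```

View pics/top0.png

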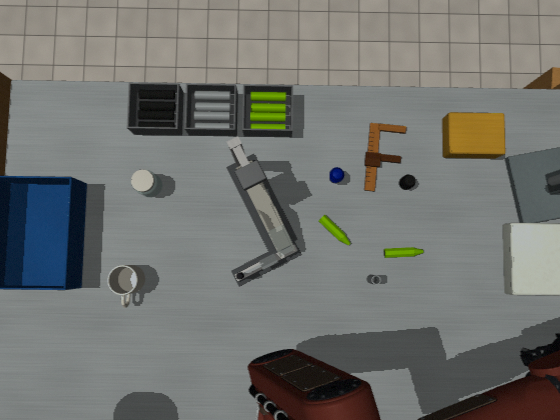

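View pics/scene0.png

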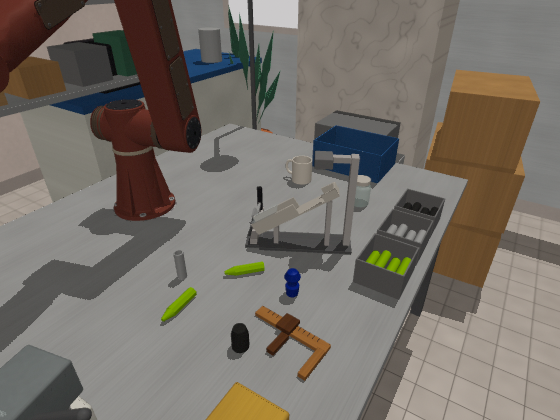

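The top view shows barrels at (335,230) and (403,253), with noses to the lower right and right. The chute runs from (290,245) up to (237,150), with the black handle at about (240,275). The scene view shows the chute from the side, with the head at (330,160) and the handle at (260,195). Next I'll measure the barrels and enlarge the chute.

```bash
cat > h.py <<'E'
import numpy as np,cv2
from cell import *
from scipy.spatial.transform import Rotation as R
def K(n):
    i=camera_info(n); return i["fx"],i["fy"],i["cx"],i["cy"]
def pose(n,obs=None):
    i=camera_info(n)
    if n!="wrist": return np.array(i["T"])
    T=np.eye(4);T[:3,:3]=R.from_euler('xyz',obs["tool_rot"]).as_matrix();T[:3,3]=obs["tcp_pos"]
    return T@i["tool_from_camera"]
def ray(n,uv,obs=None):
    fx,fy,cx,cy=K(n);T=pose(n,obs)
    d=T[:3,:3]@np.array([(uv[0]-cx)/fx,(uv[1]-cy)/fy,1]);return T[:3,3],d
def plane(n,uv,z,obs=None):
    o,d=ray(n,uv,obs);return o+d*(z-o[2])/d[2]
def cross(r1,r2):
    A=np.c_[r1[1],-r2[1]];s=np.linalg.lstsq(A,r2[0]-r1[0],rcond=None)[0]
    p=r1[0]+s[0]*r1[1];q=r2[0]+s[1]*r2[1];return (p+q)/2,np.linalg.norm(p-q)
def proj(n,p,obs=None):
    fx,fy,cx,cy=K(n);c=np.linalg.inv(pose(n,obs))@np.r_[p,1];return np.array([cx+fx*c[0]/c[2],cy+fy*c[1]/c[2]])
def green(im):
    h=cv2.cvtColor(im,cv2.COLOR_RGB2HSV);return cv2.inRange(h,(30,120,60),(50,255,255))
def barrels(im,n,z=.013,obs=None,amin=60):
    for c in cv2.findContours(green(im),cv2.RETR_EXTERNAL,cv2.CHAIN_APPROX_NONE)[0]:
        if cv2.contourArea(c)<amin: continue
        P=np.array([plane(n,p,z,obs)[:2] for p in c[:,0]])
        hull=P.astype(np.float32).reshape(-1,1,2)
        (cx,cy),wh,a=cv2.minAreaRect(hull); ctr=np.array([cx,cy])
        u=np.linalg.svd(P-P.mean(0))[2][0]
        t=(P-ctr)@u; v=np.array([-u[1],u[0]]); w=(P-ctr)@v
        L=t.max()-t.min(); hi=np.ptp(w[t>t.max()-.08*L]);lo=np.ptp(w[t<t.min()+.08*L])
        if lo<hi:u=-u
        print("ctr",ctr.round(4),"size",np.round(wh,3),"nose dir deg",np.degrees(np.arctan2(u[1],u[0])).round(1),"end widths",round(hi,4),round(lo,4),"px",c[:,0].mean(0).round())
E
python3 - <<'E'
from h import *
im=cv2.imread("pics/top0.png")[:,:,::-1].copy()
m=im.copy();m[:140]=0;barrels(m,"top")
a=cv2.resize(im[130:290,215:325],None,fx=3.7,fy=3.7,interpolation=2)
s=cv2.imread("pics/scene0.png")[:,:,::-1];b=cv2.resize(s[145:260,240:365],None,fx=3,fy=3,interpolation=2)
o=np.zeros((600,800,3),np.uint8);o[:min(592,a.shape[0]),:a.shape[1]]=a[:592];o[:b.shape[0],420:795]=b[:, :375]
cv2.imwrite("pics/crop.png",o[:,:,::-1])
E
```

```text
ctr [ 0.4641 -0.303 ] size [0.026 0.111] nose dir deg -86.4 end widths 0.0231 0.0115 px [402. 252.]
ctr [ 0.5215 -0.1079] size [0.109 0.026] nose dir deg -132.9 end widths 0.0102 0.0245 px [335. 230.]
```

View pics/crop.png

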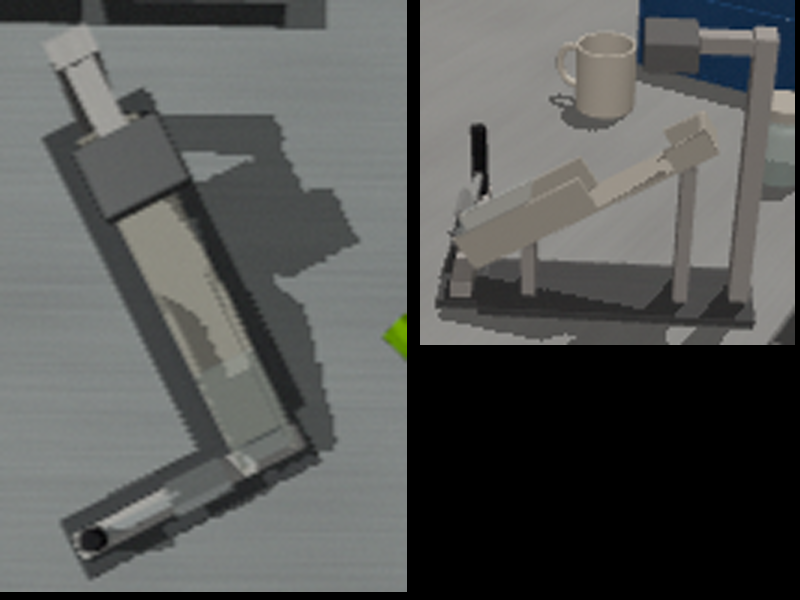

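The enlarged view shows the handle top at top-image px (240,275), and the head, base and rail corners are clear. In the scene crop the trough wall's side edges are clear. I'll fit the chute pose and the trough offset from these corners.

```bash
python3 - <<'E'
from h import *
from scipy.optimize import least_squares
t=lambda x,y:(215+x/3.7,130+y/3.7)
s=lambda x,y:(240+(x-420)/3,145+y/3)
ch=[((95,30,300),t(77,152)),((95,-30,300),t(152,112)),((45,-30,300),t(187,181)),((45,30,300),t(108,218)),((170,45,10),t(45,140)),((170,-45,10),t(150,90)),((-103,165,30),t(60,520)),((-153,165,30),t(92,579)),((-153,-35,30),t(318,458))]
tr=[((0,-23,36),s(455,232)),((145,-23,36),s(585,180)),((145,-23,0),s(597,205)),((230,-23,0),s(668,170))]
c,sn=np.cos(np.radians(32)),np.sin(np.radians(32))
def W(p,q):
    p=np.array(p)/1e3;a=q[2];return np.array([q[0]+p[0]*np.cos(a)-p[1]*np.sin(a),q[1]+p[0]*np.sin(a)+p[1]*np.cos(a),p[2]])
def T2C(p,q): return (q[3]*1e3+p[0]*c-p[2]*sn,p[1],q[4]*1e3+p[0]*sn+p[2]*c)
def f(q):
    return np.concatenate([proj("top",W(p,q))-u for p,u in ch]+[proj("scene",W(T2C(p,q),q))-u for p,u in tr])
r=least_squares(f,[.55,.09,.4,-.1,.05],loss="soft_l1");q=r.x
print(q.round(4),np.degrees(q[2]));print(f(q).reshape(-1,2).round(1))
print("bay",W(T2C((180,0,0),q),q),"chute bay",np.array(T2C((180,0,0),q)))
h=plane("top",t(93,538),.115);d=h[:2]-q[:2];a=q[2]
print("handle",h,"in chute",d@[np.cos(a),np.sin(a)],d@[-np.sin(a),np.cos(a)])
xb,_,zb=T2C((180,0,0),q);print("axis-head dist",(70-xb)*c+(285-zb)*sn)
E
```

```text
[ 0.5712  0.088   0.4836 -0.1106  0.0435] 27.7093274200453
[[-0.9 -0.1]
 [ 1.7 -0.7]
 [ 1.8 -0.6]
 [ 0.2  0.9]
 [-0.7 -0.6]
 [-1.2 -0.9]
 [-0.6  0.6]
 [-1.2  0.7]
 [ 1.5  0.8]
 [-0.4  2.2]
 [-2.1 -0.7]
 [ 0.3  0.2]
 [ 2.5 -0.4]]
bay [0.60841205 0.10752309 0.13891884] chute bay [ 42.04846423   0.         138.91883926]
handle [0.39386926 0.15367245 0.115     ] in chute -0.12643129818418422 0.14061628793866388
axis-head dist 101.11546791063108
```

Call:
{"op": "play_rows", "data": {
  "xyz": [
    [0,0,0],
    [0.0315,-0.0383,0],
    [0.0315,-0.0383,0],
    [0.0315,-0.0383,0],
    [0.0315,-0.0383,0],
    [0.0315,-0.0383,0],
    [0.0315,-0.0383,0],
    [0.0315,-0.0383,0],
    [0.0315,-0.0383,0],
    [0.0315,-0.0383,0],
    [0.0315,-0.0383,0],
    [0.0315,-0.0383,0]
  ],
  "turn": [-0.083,0,0,0,0,0,0,0,0,0,0,0],
  "fingers": [0.055,0.055,0.055,0.055,0.055,0.055,0.055,0.055,0.055,0.055,0.055,0.055],
  "squeeze": 20
}}

```text
time_s: 1.6
tcp_pos: [0.3544, -0.0397, 0.2249]
tool_rot: [3.141, -0.0, 0.483]
wrist_force: [1.0, -0.0, 0.5]
gripper_width: 0.055
gripper_force: 0.0
```

Call:
{"op": "play_rows", "data": {
  "xyz": [
    [0.0315,-0.0383,0],
    [0.0315,-0.0383,0],
    [0.0315,-0.0383,0],
    [0,0,0],
    [0,0,0]
  ],
  "turn": [0,0,0,0,0],
  "fingers": [0.055,0.055,0.055,0.055,0.055]
}}

```text
time_s: 2.22
tcp_pos: [0.3843, 0.1041, 0.2246]
tool_rot: [3.141, 0.001, 0.485]
wrist_force: [0.5, -0.4, 0.1]
gripper_width: 0.0553
gripper_force: 0.0
```

```bash
cat >> h.py <<'E'
def go(x,y,z,yaw):
    o=observe();a=o["tool_rot"][2];p=o["tcp_pos"];t=(a-yaw+np.pi)%(2*np.pi)-np.pi
    d=np.array([x,y,z])-p
    print("tcp",p.round(4),"yaw",a.round(4),"q",o["qpos"].round(2),"turn",round(t,3),"shift after turn",np.round([d[0]*np.cos(yaw)+d[1]*np.sin(yaw),d[0]*np.sin(yaw)-d[1]*np.cos(yaw),-d[2]],4))
E
python3 - <<'E'
from h import *
go(.394,.154,.095,.484)
o=observe();im=read_camera("wrist");cv2.imwrite("pics/w1.png",im[:,:,::-1])
print(o["gripper_width"],proj("wrist",[.394,.154,.115],o))
E
```

```text
tcp [0.3843 0.1041 0.2246] yaw 0.4847 q [ 0.09 -0.3   2.11 -0.    1.33  1.17] turn 0.001 shift after turn [ 0.0318 -0.0397  0.1296]
0.05532901286484285 [230.95080905 170.84816023]
```

View pics/w1.png

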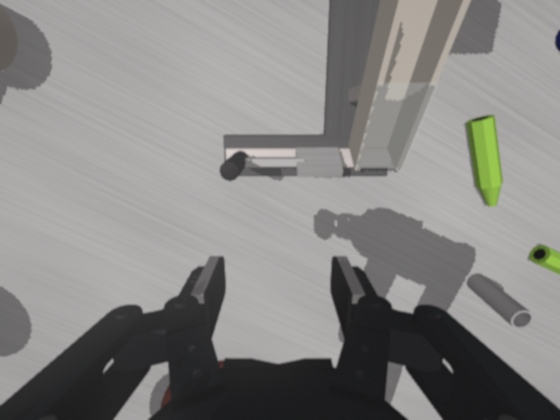

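The wrist view shows the handle top at (231,169), against a predicted (231,171). The rail is horizontal in the picture, so the yaw is right. I'll lower over the handle and close.

Call:
{"op": "play_rows", "data": {
  "xyz": [
    [0.0318,-0.0397,0],
    [0,0,0.043],
    [0,0,0.043],
    [0,0,0.043],
    [0,0,0],
    [0,0,0],
    [0,0,0],
    [0,0,0]
  ],
  "turn": [0,0,0,0,0,0,0,0],
  "fingers": [0.055,0.055,0.055,0.055,0.01,0.01,0.01,0.01]
}}

```text
time_s: 3.28
tcp_pos: [0.3954, 0.1538, 0.0975]
tool_rot: [3.14, -0.001, 0.484]
wrist_force: [-1.3, -2.6, 0.4]
gripper_width: 0.0165
gripper_force: 20.1
```

Call:
{"op": "play_rows", "data": {
  "xyz": [
    [0,0.016,0],
    [0,0.016,0],
    [0,0.016,0],
    [0,0,0],
    [0,0,0]
  ],
  "turn": [0,0,0,0,0],
  "fingers": [0.01,0.01,0.01,0.01,0.01]
}}

```text
time_s: 3.9
tcp_pos: [0.4184, 0.1102, 0.0974]
tool_rot: [3.139, -0.001, 0.484]
wrist_force: [-1.7, -3.1, 5.7]
gripper_width: 0.0166
gripper_force: 20.5
```

Call:
{"op": "play_rows", "data": {
  "xyz": [
    [0,0.003,0],
    [0,0.003,0],
    [0,0,0]
  ],
  "turn": [0,0,0],
  "fingers": [0.01,0.01,0.01]
}}

```text
time_s: 4.28
tcp_pos: [0.4205, 0.1062, 0.0974]
tool_rot: [3.141, -0.001, 0.483]
wrist_force: [-4.0, -0.0, 7.2]
gripper_width: 0.0167
gripper_force: 20.6
```

Call:
{"op": "play_rows", "data": {
  "xyz": [
    [0,0.002,0],
    [0,0,0]
  ],
  "turn": [0,0],
  "fingers": [0.01,0.01]
}}

```text
time_s: 4.53
tcp_pos: [0.4205, 0.1061, 0.0973]
tool_rot: [-3.137, -0.001, 0.482]
wrist_force: [-6.9, 4.1, 9.1]
gripper_width: 0.0167
gripper_force: 20.8
```

The gate has reached its stop: the force rises with no further motion. I'll release, rise and measure.

Call:
{"op": "play_rows", "data": {
  "xyz": [
    [0,-0.002,0],
    [0,0,0],
    [0,0,-0.04],
    [0,0,-0.05],
    [0,0,-0.05],
    [0,0,0],
    [0,0,0]
  ],
  "turn": [0,0,0,0,0,0,0],
  "fingers": [0.055,0.055,0.055,0.055,0.055,0.055,0.055]
}}

```text
time_s: 5.4
tcp_pos: [0.4196, 0.1062, 0.2356]
tool_rot: [3.141, 0.0, 0.484]
wrist_force: [-0.4, -0.8, 0.3]
gripper_width: 0.0553
gripper_force: 0.0
```

```bash
python3 - <<'E'
from h import *
o=observe();im=read_camera("wrist");cv2.imwrite("pics/w2.png",im[:,:,::-1])
go(.4657,-.328,.235,-1.508)
print("housing",plane("top",(376,280),.085))
print("pred handle",proj("wrist",[.4205,.1061,.115],o))
O=np.array([.572,.089]);a=.484
def W(x,y,z):return [O[0]+x*np.cos(a)-y*np.sin(a),O[1]+x*np.sin(a)+y*np.cos(a),z]
for n,p in dict(wtopL=(-8.7,23,.151),wtopR=(-8.7,-23,.151),flL=(12.4,23,.1204),flR=(12.4,-23,.1204),low0=(-110.6,-23,.0435)).items(): print(n,proj("wrist",W(p[0]/1e3,p[1]/1e3,p[2]),o).round(1))
E
```

```text
tcp [0.4188 0.1062 0.2345] yaw 0.4836 q [ 0.09 -0.22  2.03 -0.    1.33  1.17] turn 1.992 shift after turn [ 0.4363 -0.0196 -0.0005]
housing [ 0.38573968 -0.21086365  0.085     ]
pred handle [277.21440127 201.91250815]
wtopL [365.9  54.9]
wtopR [431.4  54.8]
flL [357.2  32.6]
flR [416.2  32.6]
low0 [371.8 171.9]
```

View pics/w2.png

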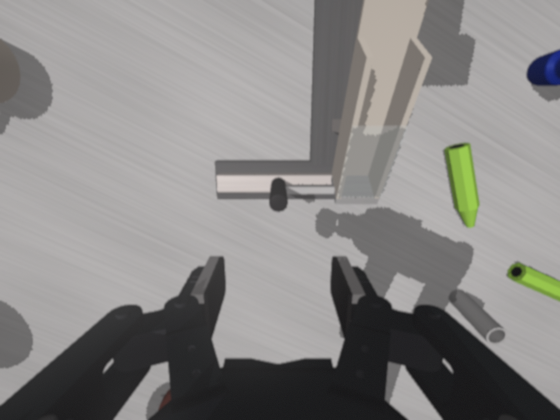

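The wrist view shows the handle at (279,200), level with the low end of the trough, so the gate is shut. The right wall-top corner is at (431,57) against a predicted (431,55), so the geometry holds. Now to barrel A, gripping it near its nose so the tool clears the head.

Call:
{"op": "play_rows", "data": {
  "xyz": [
    [0,0,0],
    [0,0,0],
    [0,0,0],
    [0,0,0],
    [0,0,0],
    [0,0,0],
    [0,0,0],
    [0,0,0],
    [0,0,0],
    [0,0,0],
    [0,0,0],
    [0,0,0]
  ],
  "turn": [0.181,0.181,0.181,0.181,0.181,0.181,0.181,0.181,0.181,0.181,0.182,0],
  "fingers": [0.055,0.055,0.055,0.055,0.055,0.055,0.055,0.055,0.055,0.055,0.055,0.055]
}}

```text
time_s: 6.95
tcp_pos: [0.399, -0.0181, 0.2235]
tool_rot: [-3.095, 0.127, -1.367]
wrist_force: [1.0, 0.0, 0.6]
gripper_width: 0.0548
gripper_force: 0.0
```

Call:
{"op": "play_rows", "data": {
  "xyz": [
    [0.045,-0.002,0],
    [0.045,-0.002,0],
    [0.045,-0.002,0],
    [0.045,-0.002,0],
    [0.045,-0.002,0],
    [0.045,-0.002,0],
    [0.045,-0.002,0.02],
    [0.045,-0.002,0.04],
    [0.045,-0.002,0.04],
    [0.02,-0.002,0],
    [0,0,0],
    [0,0,0]
  ],
  "turn": [0,0,0,0,0,0,0,0,0,0,0,0],
  "fingers": [0.055,0.055,0.055,0.055,0.055,0.055,0.055,0.055,0.055,0.055,0.055,0.055]
}}

```text
time_s: 8.45
tcp_pos: [0.5116, -0.4096, 0.075]
tool_rot: [-3.09, 0.126, -1.359]
wrist_force: [0.2, -1.2, -0.0]
gripper_width: 0.0552
gripper_force: 0.0
```

```bash
python3 - <<'E'
from h import *
o=observe();im=read_camera("wrist")
barrels(im,"wrist",.016,o,800)
cv2.imwrite("pics/w3.png",im[:,:,::-1])
go(.4657,-.328,.033,-1.508)
E
```

```text
ctr [ 0.4652 -0.3136] size [0.026 0.098] nose dir deg -87.6 end widths 0.0161 0.0108 px [310. 324.]
tcp [ 0.5116 -0.4098  0.0756] yaw -1.3587 q [-0.83  0.48  1.58  0.12  1.17  2.05] turn 0.149 shift after turn [-0.0845  0.0407  0.0426]
```

```bash
cat >> h.py <<'E'
def go(x,y,z,yaw,ahead=0.0):
    "world point the tool point `ahead` of TCP should reach; yaw = heading of tool x; full rotation"
    o=observe();Rm=R.from_euler('xyz',o["tool_rot"]).as_matrix();p=o["tcp_pos"]
    h=np.arctan2(Rm[1,0],Rm[0,0]);t=(h-yaw+np.pi)%(2*np.pi)-np.pi
    R2=Rm@R.from_rotvec([0,0,t]).as_matrix();q=p+R2[:,2]*ahead
    print("tcp",p.round(4),"yaw",h.round(3),"toolz",Rm[:,2].round(3),"q",o["qpos"].round(2),"turn",round(t,3),"shift",(R2.T@(np.array([x,y,z])-q)).round(4),"lift/100mm",(R2.T@[0,0,.1]).round(4),"w",round(o["gripper_width"],4))
E
python3 - <<'E'
from h import *
go(.4655,-.328,.013,-1.508,.020)
E
```

```text
tcp [ 0.5116 -0.4098  0.0756] yaw -1.359 toolz [ 0.024  0.133 -0.991] q [-0.83  0.48  1.58  0.12  1.17  2.05] turn 0.149 shift [-0.0755  0.0433  0.0517] lift/100mm [-0.0131 -0.0032 -0.0991] w 0.055
```

View pics/w3.png

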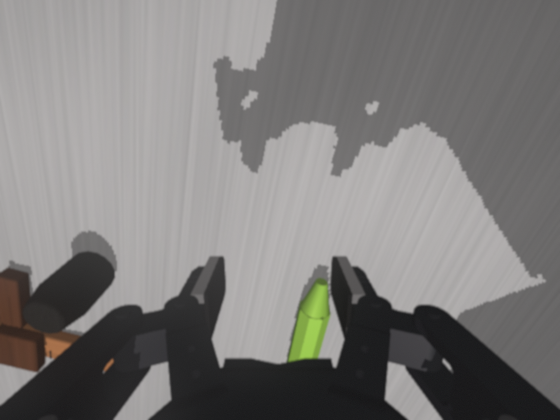

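The wrist view shows the nose tip of barrel A at (320,283) ahead of the jaws and the eraser off to the left. I'll turn, shift over the barrel, lower and grip.

Call:
{"op": "play_rows", "data": {
  "xyz": [
    [0,0,0],
    [-0.0378,0.0216,0],
    [-0.0377,0.0217,0],
    [0,0,0],
    [0,0,0.0257],
    [0,0,0.026],
    [0,0,0]
  ],
  "turn": [0.149,0,0,0,0,0,0],
  "fingers": [0.055,0.055,0.055,0.055,0.055,0.055,0.055]
}}

```text
time_s: 9.38
tcp_pos: [0.4639, -0.3307, 0.0313]
tool_rot: [-3.111, 0.133, -1.51]
wrist_force: [-0.5, -0.7, 0.7]
gripper_width: 0.0551
gripper_force: 0.0
```

Call:
{"op": "play_rows", "data": {
  "xyz": [
    [0,0,0],
    [0,0,0],
    [0,0,0],
    [0,0,0]
  ],
  "turn": [0,0,0,0],
  "fingers": [0.015,0.015,0.015,0.015],
  "squeeze": 25
}}

```text
time_s: 9.88
tcp_pos: [0.4649, -0.3324, 0.033]
tool_rot: [-3.108, 0.13, -1.51]
wrist_force: [-0.8, -0.5, -0.1]
gripper_width: 0.015
gripper_force: 0.0
```

```bash
python3 - <<'E'
from h import *
go(.4655,-.328,.013,-1.508,.020)
print(observe()["wrist_force"])
im=read_camera("top");m=im.copy();m[:140]=0;barrels(m,"top")
E
```

```text
tcp [ 0.4649 -0.3324  0.033 ] yaw -1.51 toolz [ 0.025  0.132 -0.991] q [-0.8   0.38  1.81  0.13  1.03  2.21] turn -0.002 shift [-0.0017 -0.0002  0.0004] lift/100mm [-0.013  -0.0033 -0.0991] w 0.015
[-0.78946258 -0.50704629 -0.08123031]
ctr [ 0.4641 -0.3016] size [0.026 0.109] nose dir deg -86.3 end widths 0.0231 0.0116 px [402. 252.]
ctr [ 0.5215 -0.1079] size [0.109 0.026] nose dir deg -132.9 end widths 0.0102 0.0245 px [335. 230.]
```

```bash
python3 - <<'E'
from h import *
t=read_camera("top");w=read_camera("wrist")
a=cv2.resize(t[200:330,330:500],(400,306));b=cv2.resize(w,(400,300))
cv2.imwrite("pics/c4.png",np.vstack([a,b])[:600,:,::-1])
E
```

```text
(no output)
```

View pics/c4.png

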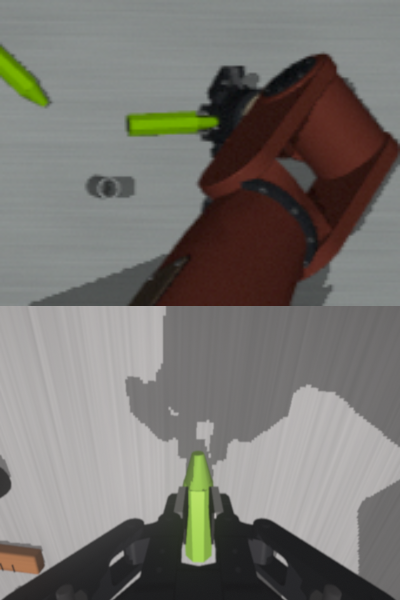

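The wrist view shows the barrel between the pads, with the cone just ahead of them, yet the gauge shows no grip. I'll check numerically whether the pads hide the barrel's sides.

```bash
python3 - <<'E'
from h import *
o=observe();im=read_camera("wrist");g=green(im);print(o["gripper_width"],o["gripper_force"])
ax=np.array([.4641,-.3016]);u=np.array([np.cos(np.radians(-86.3)),np.sin(np.radians(-86.3))]);n=np.array([-u[1],u[0]])
for s in(-10,0,10,20,27,35,45,54):
    c=proj("wrist",np.r_[ax+u*s/1e3,.013],o);l=[proj("wrist",np.r_[ax+u*s/1e3+n*k*.013,.013],o)[0].round(0) for k in(-1,1)]
    r=int(round(c[1]))
    x=np.where(g[r])[0] if 0<=r<420 else []
    print(s,c.round(),l,(x.min(),x.max(),len(x)) if len(x) else None)
hsv=im[230:400:12,170:400:10].mean(2).astype(int);print(hsv)
E
```

```text
0.015152967083903684 0.0
-10 [277. 297.] [np.float64(297.0), np.float64(258.0)] (np.int64(262), np.int64(293), 32)
0 [277. 285.] [np.float64(297.0), np.float64(257.0)] (np.int64(263), np.int64(292), 30)
10 [277. 273.] [np.float64(297.0), np.float64(257.0)] (np.int64(263), np.int64(292), 30)
20 [277. 260.] [np.float64(298.0), np.float64(256.0)] (np.int64(263), np.int64(292), 30)
27 [277. 250.] [np.float64(298.0), np.float64(256.0)] (np.int64(258), np.int64(296), 39)
35 [277. 239.] [np.float64(298.0), np.float64(255.0)] (np.int64(261), np.int64(293), 33)
45 [276. 225.] [np.float64(298.0), np.float64(255.0)] (np.int64(265), np.int64(289), 25)
54 [276. 211.] [np.float64(299.0), np.float64(254.0)] (np.int64(269), np.int64(285), 17)
[[187 183 183 182 185 184 181 182 179 137 113 147 103 175 173 177 175 180
  176 178 179 177 178]
 [186 182 182 180 185 184 181 182 179  90 133 147 115 175 175 177 176 178
  176 180 178 177 181]
 [185 182 182 179 187 183 180 181 132  69 146 146 124  96 176 180 177 176
  176 180 179 183 182]
 [184 182 184 178 186 183 181  56  95  52 170 170 126  93  48 126 176 17
[... 392 characters left out ...]
 33  33  32  31  31]
 [ 48  51  50  53  46  41  40  41  40  82 157 158 124  52  36  34  34  33
   43  39  32  32  31]
 [ 49  59  59  58  38  38  38  38  38 130 153 156 123 158  34  33  33  32
   56  61  69  39  31]
 [153  48  60  57  36  35  36  37  35 166 150 154 123 170  33  32  31  31
   31  61  63  36 176]
 [ 36  36  44  37  35  33  34  36  36  39 120 167  71  32  30  32  30  30
   31  38  43  30  29]
 [ 35  35  42  34  33  33  32  32  33  33  34  33  32  31  29  31  30  30
   30  78  41  29  29]
 [ 40 101  32  31  31  31  31  31  31  31  32  31  31  32  28  28  30  28
   30  29  81  40  31]
 [150  31  30  28  29  28  28  29  31  31  30  31  31  31  27  29  26  27
   29  29  30  29  41]]
```

Call:
{"op": "play_rows", "data": {
  "xyz": [
    [0,0,0],
    [0,0,0],
    [0,0,0],
    [-0.001,0,0.004],
    [0,0,0.004],
    [0,0,0]
  ],
  "turn": [0,0,0,0,0,0],
  "fingers": [0.05,0.05,0.05,0.05,0.05,0.05]
}}

```text
time_s: 10.82
tcp_pos: [0.4643, -0.3294, 0.024]
tool_rot: [-3.11, 0.132, -1.511]
wrist_force: [-0.3, -0.4, 0.6]
gripper_width: 0.0499
gripper_force: 0.0
```

Call:
{"op": "play_rows", "data": {
  "xyz": [
    [0,0,0],
    [0,0,0],
    [0,0,0],
    [0,0,0]
  ],
  "turn": [0,0,0,0],
  "fingers": [0.015,0.015,0.015,0.015]
}}

```text
time_s: 11.32
tcp_pos: [0.4648, -0.33, 0.0248]
tool_rot: [-3.109, 0.131, -1.511]
wrist_force: [0.7, -0.5, -0.1]
gripper_width: 0.015
gripper_force: 0.0
```

```bash
python3 - <<'E'
from h import *
im=read_camera("top");m=im.copy();m[:140]=0;barrels(m,"top")
o=observe();w=read_camera("wrist");print(o)
for z in(.0,.01,.02): print(z,[proj("wrist",np.r_[.4641+k*.013,-.3016-.02,z],o).round() for k in(-1,1)])
T=R.from_euler('xyz',o["tool_rot"]).as_matrix()
for zt in(0,.01,.025): print("tool z",zt,[proj("wrist",o["tcp_pos"]+T@[x,k*.0075,zt],o).round() for k in(-1,1) for x in(-.011,.011)])
cv2.imwrite("pics/w5.png",cv2.resize(w[180:370,180:380],None,fx=3,fy=3,interpolation=2)[:,:,::-1])
E
```

```text
ctr [ 0.4637 -0.3001] size [0.026 0.106] nose dir deg -86.4 end widths 0.0231 0.0116 px [402. 252.]
ctr [ 0.5215 -0.1079] size [0.109 0.026] nose dir deg -132.9 end widths 0.0102 0.0245 px [335. 230.]
{'time_s': 11.375, 'qpos': array([-0.80105679,  0.3917621 ,  1.81786114,  0.12958472,  1.01413834,
        2.20933521]), 'qd': array([ 0.0004795 , -0.00014669,  0.00079246, -0.00039376, -0.00129581,
        0.00067337]), 'effort': array([-2.92573441e-04, -4.00448155e+01, -2.36188656e+01,  3.26122670e-01,
        3.17179291e-01, -2.42382306e-06]), 'tcp_pos': array([ 0.46479781, -0.33002413,  0.02476732]), 'tool_rot': array([-3.10904819,  0.13096532, -1.51052012]), 'wrist_force': array([-0.45801187, -0.35743778,  0.31004583]), 'torque': array([-0.04496166,  0.05660465,  0.01679618]), 'gripper_force': 0.0, 'gripper_width': 0.015150589057305295}
0.0 [array([300., 254.]), array([259., 251.])]
0.01 [array([300., 263.]), array([258., 260.])]
0.02 [array([301., 273.]), array([256., 270.])]
tool z 0 [array([265., 282.]), array([264., 246.]), array([291., 282.]), array([292., 246.])]
tool z 0.01 [array([265., 273.]), array([265., 239.]), array([291., 273.]), array([291., 239.])]
tool z 0.025 [array([266., 261.]), array([266., 230.]), array([290., 261.]), array([290., 229.])]
```

View pics/w5.png

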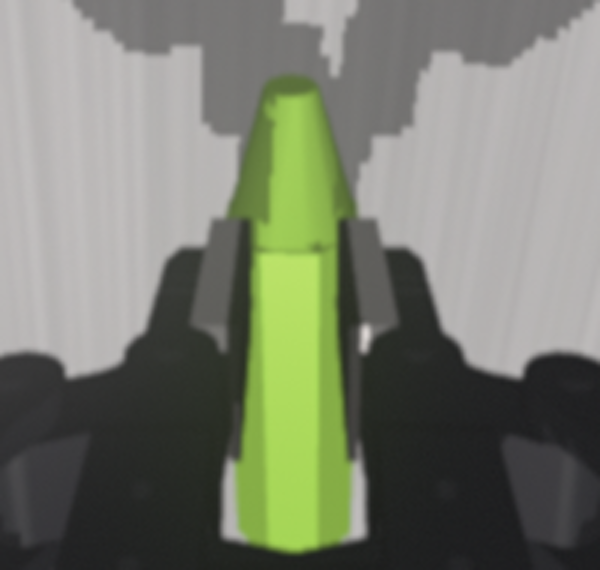

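The pads' tips show at row 253 in the wrist image, which puts them about 10 mm behind the TCP, not 25 mm ahead. They seem to be hanging above the barrel. I'll descend in small steps and watch the force.

Call:
{"op": "play_rows", "data": {
  "xyz": [
    [0,0,0],
    [0,0,0],
    [0,0,0],
    [0,0,0.002],
    [0,0,0.001],
    [0,0,0]
  ],
  "turn": [0,0,0,0,0,0],
  "fingers": [0.045,0.045,0.045,0.045,0.045,0.045]
}}

```text
time_s: 12.18
tcp_pos: [0.4647, -0.3294, 0.0215]
tool_rot: [-3.109, 0.131, -1.51]
wrist_force: [0.2, -0.4, 0.3]
gripper_width: 0.045
gripper_force: 0.0
```

Call:
{"op": "play_rows", "data": {
  "xyz": [
    [0,0,0.002],
    [0,0,0.002],
    [0,0,0]
  ],
  "turn": [0,0,0],
  "fingers": [0.045,0.045,0.045]
}}

```text
time_s: 12.55
tcp_pos: [0.4647, -0.3288, 0.0175]
tool_rot: [-3.11, 0.132, -1.511]
wrist_force: [0.3, 0.6, -0.5]
gripper_width: 0.045
gripper_force: 0.0
```

Call:
{"op": "play_rows", "data": {
  "xyz": [
    [0,0,0.003],
    [0,0,0.003],
    [0,0,0]
  ],
  "turn": [0,0,0],
  "fingers": [0.045,0.045,0.045]
}}

```text
time_s: 12.92
tcp_pos: [0.4648, -0.3279, 0.0114]
tool_rot: [-3.11, 0.132, -1.51]
wrist_force: [0.3, -0.2, -0.1]
gripper_width: 0.045
gripper_force: 0.0
```

Call:
{"op": "play_rows", "data": {
  "xyz": [
    [0,0,0.003],
    [0,0,0.003],
    [0,0,0]
  ],
  "turn": [0,0,0],
  "fingers": [0.045,0.045,0.045]
}}

```text
time_s: 13.3
tcp_pos: [0.465, -0.3271, 0.0054]
tool_rot: [-3.11, 0.132, -1.511]
wrist_force: [0.3, -0.2, -0.8]
gripper_width: 0.0451
gripper_force: 0.0
```

Call:
{"op": "play_rows", "data": {
  "xyz": [
    [0,0,0],
    [0,0,0],
    [0,0,0]
  ],
  "turn": [0,0,0],
  "fingers": [0.015,0.015,0.015]
}}

```text
time_s: 13.68
tcp_pos: [0.4654, -0.3276, 0.006]
tool_rot: [-3.109, 0.131, -1.51]
wrist_force: [0.2, -1.1, 0.9]
gripper_width: 0.0248
gripper_force: 24.8
```

The barrel is now felt at 24.8 mm, so the fingertips really do sit about 11 mm behind the TCP. I'll reopen, lower 7 mm more for a full-flat grip, and shift 4 mm toward the tail.

Call:
{"op": "play_rows", "data": {
  "xyz": [
    [0,0,0],
    [0,0,0],
    [-0.003,0,0.003],
    [0,0,0.004],
    [0,0,0],
    [0,0,0],
    [0,0,0],
    [0,0,0]
  ],
  "turn": [0,0,0,0,0,0,0,0],
  "fingers": [0.045,0.045,0.045,0.045,0.045,0.015,0.015,0.015],
  "squeeze": 30
}}

```text
time_s: 14.68
tcp_pos: [0.4653, -0.3237, -0.0006]
tool_rot: [-3.109, 0.131, -1.511]
wrist_force: [-0.2, 0.3, 0.3]
gripper_width: 0.0249
gripper_force: 31.1
```

Call:
{"op": "play_rows", "data": {
  "xyz": [
    [0,0,-0.02],
    [0,0,-0.04],
    [0,0,-0.05],
    [0,0,-0.05],
    [0,0,-0.05],
    [0,0,0],
    [0,0,0]
  ],
  "turn": [0,0,0,0,0,0,0],
  "fingers": [0.015,0.015,0.015,0.015,0.015,0.015,0.015]
}}

```text
time_s: 15.55
tcp_pos: [0.4598, -0.3513, 0.208]
tool_rot: [-3.109, 0.131, -1.511]
wrist_force: [-0.3, 0.8, -0.9]
gripper_width: 0.025
gripper_force: 31.0
```

```bash
python3 - <<'E'
from h import *
o=observe();w=read_camera("wrist");g=green(w)
go(.55,-.1,.3,-1.508)
n,l,st,c=cv2.connectedComponentsWithStats(g);i=1+np.argmax(st[1:,4]);print(st[i],c[i])
# nose tip pixel at the top of blob -> tool x if on axis at tool z
ys,xs=np.where(l==i);v=ys.min();u=xs[ys<v+3].mean()
C=np.array(camera_info("wrist")["tool_from_camera"]);fx,fy,cx,cy=K("wrist")
d=C[:3,:3]@[(u-cx)/fx,(v-cy)/fy,1]
for z in(-.02,-.016,-.012): print(z,(C[:3,3]+d*(z-C[2,3])/d[2]).round(4))
E
```

```text
tcp [ 0.4593 -0.3505  0.2065] yaw -1.511 toolz [ 0.023  0.134 -0.991] q [-0.83  0.18  1.7   0.11  1.35  2.22] turn -0.003 shift [-0.2546 -0.1081 -0.057 ] lift/100mm [-0.0132 -0.0031 -0.0991] w 0.0248
[ 250  223   55  142 6041] [277.67124648 297.88710478]
-0.02 [ 0.0316  0.0011 -0.02  ]
-0.016 [ 0.0301  0.0012 -0.016 ]
-0.012 [ 0.0287  0.0012 -0.012 ]
```

The barrel is held with its nose tip about 30 mm ahead of the tool axis. I'll turn the long way round, which keeps the last joint within its range, toward nose-downhill.

Call:
{"op": "play_rows", "data": {
  "xyz": [
    [0,0,-0.03],
    [0,0,-0.03],
    [0,0,0],
    [0,0,0],
    [0,0,0],
    [0,0,0],
    [0,0,0],
    [0,0,0],
    [0,0,0],
    [0,0,0],
    [0,0,0],
    [0,0,0]
  ],
  "turn": [-0.183,-0.183,-0.183,-0.183,-0.183,-0.183,-0.183,-0.183,-0.183,-0.183,-0.183,-0.183],
  "fingers": [0.015,0.015,0.015,0.015,0.015,0.015,0.015,0.015,0.015,0.015,0.015,0.015]
}}

```text
time_s: 17.1
tcp_pos: [0.4576, -0.358, 0.264]
tool_rot: [-3.049, -0.103, 0.685]
wrist_force: [0.1, -0.7, -0.1]
gripper_width: 0.0251
gripper_force: 31.0
```

Call:
{"op": "play_rows", "data": {
  "xyz": [
    [0,0,0],
    [0,0,0],
    [0,0,0],
    [0,0,0],
    [0,0,0],
    [0,0,0],
    [0,0,0],
    [0,0,0],
    [0,0,0],
    [0,0,0],
    [0,0,0]
  ],
  "turn": [-0.183,-0.183,-0.183,-0.183,-0.183,-0.183,-0.183,-0.183,-0.183,-0.183,0],
  "fingers": [0.015,0.015,0.015,0.015,0.015,0.015,0.015,0.015,0.015,0.015,0.015]
}}

```text
time_s: 18.48
tcp_pos: [0.4578, -0.3582, 0.2644]
tool_rot: [3.019, -0.063, 2.515]
wrist_force: [0.3, 0.5, -1.2]
gripper_width: 0.0252
gripper_force: 31.0
```

```bash
python3 - <<'E'
from h import *
go(.50,.05,.26,3.625)
E
```

```text
tcp [ 0.4578 -0.3582  0.2644] yaw 2.515 toolz [ 0.021  0.136 -0.991] q [-0.84  0.14  1.63  0.11  1.46 -1.8 ] turn -1.11 shift [-0.2231  0.339   0.0607] lift/100mm [-0.0082  0.0111 -0.0991] w 0.0252
```

```bash
python3 - <<'E'
from h import *
go(.50,.05,.205,2.515)
E
```

```text
tcp [ 0.4578 -0.3582  0.2644] yaw 2.515 toolz [ 0.021  0.136 -0.991] q [-0.84  0.14  1.63  0.11  1.46 -1.8 ] turn 0.0 shift [0.201  0.3439 0.1152] lift/100mm [ 0.0063  0.0122 -0.0991] w 0.0252
```

Call:
{"op": "play_rows", "data": {
  "xyz": [
    [0.025,0.043,0.0144],
    [0.025,0.043,0.0144],
    [0.025,0.043,0.0144],
    [0.025,0.043,0.0144],
    [0.025,0.043,0.0144],
    [0.025,0.043,0.0144],
    [0.025,0.043,0.0144],
    [0.025,0.043,0.0144],
    [0,0,0]
  ],
  "turn": [0,0,0,0,0,0,0,0,0],
  "fingers": [0.015,0.015,0.015,0.015,0.015,0.015,0.015,0.015,0.015]
}}

```text
time_s: 19.6
tcp_pos: [0.4993, 0.0516, 0.2041]
tool_rot: [3.021, -0.062, 2.519]
wrist_force: [0.5, -0.4, -0.9]
gripper_width: 0.0253
gripper_force: 31.0
```

Call:
{"op": "play_rows", "data": {
  "xyz": [
    [0,0,0],
    [0,0,0],
    [0,0,0],
    [0,0,0],
    [0,0,0],
    [0,0,0],
    [0,0,0],
    [0,0,0]
  ],
  "turn": [-0.185,-0.185,-0.185,-0.185,-0.185,-0.185,0,0],
  "fingers": [0.015,0.015,0.015,0.015,0.015,0.015,0.015,0.015]
}}

```text
time_s: 20.6
tcp_pos: [0.5009, 0.0477, 0.2058]
tool_rot: [3.035, 0.082, -2.669]
wrist_force: [-0.1, -0.1, -0.5]
gripper_width: 0.0252
gripper_force: 31.0
```

```bash
cat >> h.py <<'E'
O=np.array([.572,.089]);A=.484
def ch(x,y): return O+np.array([x*np.cos(A)-y*np.sin(A),x*np.sin(A)+y*np.cos(A)])/1e3
def inch(p):
    d=p[:2]-O; return np.r_[d[0]*np.cos(A)+d[1]*np.sin(A),-d[0]*np.sin(A)+d[1]*np.cos(A),p[2]]*1e3
E
python3 - <<'E'
from h import *
o=observe();Rm=R.from_euler('xyz',o["tool_rot"]).as_matrix()
for z in(-.0105,-.0137): print(inch(o["tcp_pos"]+Rm[:,2]*z).round(1))
c=[[np.cos(A),np.sin(A),0],[-np.sin(A),np.cos(A),0],[0,0,1]]
print("tool axes in chute\n",(np.array(c)@Rm).round(3))
p=ch(-10,0);go(*p,.170,3.625,-.0105)
E
```

```text
[-83.   -4.6 216.2]
[-83.3  -5.  219.4]
tool axes in chute
 [[-0.997  0.002  0.083]
 [ 0.011  0.994  0.106]
 [-0.082  0.106 -0.991]]
tcp [0.5009 0.0477 0.2058] yaw -2.669 toolz [ 0.024  0.132 -0.991] q [-0.13 -0.05  1.94  0.14  1.25 -2.22] turn -0.01 shift [-0.0689 -0.0009  0.0523] lift/100mm [-0.0083  0.0106 -0.0991] w 0.0252
```

Call:
{"op": "play_rows", "data": {
  "xyz": [
    [-0.023,0,0],
    [-0.023,0,0],
    [-0.023,-0.001,0],
    [0,0,0.02],
    [0,0,0.02],
    [0,0,0.01],
    [0,0,0]
  ],
  "turn": [-0.01,0,0,0,0,0,0],
  "fingers": [0.015,0.015,0.015,0.015,0.015,0.015,0.015],
  "squeeze": 20
}}

```text
time_s: 21.48
tcp_pos: [0.5619, 0.0858, 0.1605]
tool_rot: [3.034, 0.081, -2.655]
wrist_force: [-0.1, 0.6, -0.1]
gripper_width: 0.0249
gripper_force: 31.0
```

```bash
python3 - <<'E'
from h import *
p=ch(-10,0);go(*p,.157,3.625,-.0105)
o=observe();print(o["wrist_force"])
s=read_camera("scene");cv2.imwrite("pics/s6.png",cv2.resize(s[120:270,220:390],None,fx=3.5,fy=3.5,interpolation=2)[:,:,::-1])
E
```

```text
tcp [0.5619 0.0858 0.1605] yaw -2.655 toolz [ 0.021  0.132 -0.991] q [-0.05  0.14  1.83  0.15  1.16 -2.17] turn 0.003 shift [-0.0001 -0.0023  0.0138] lift/100mm [-0.008   0.0107 -0.0991] w 0.0249
[-0.13215498  0.58622878 -0.0650103 ]
```

View pics/s6.png

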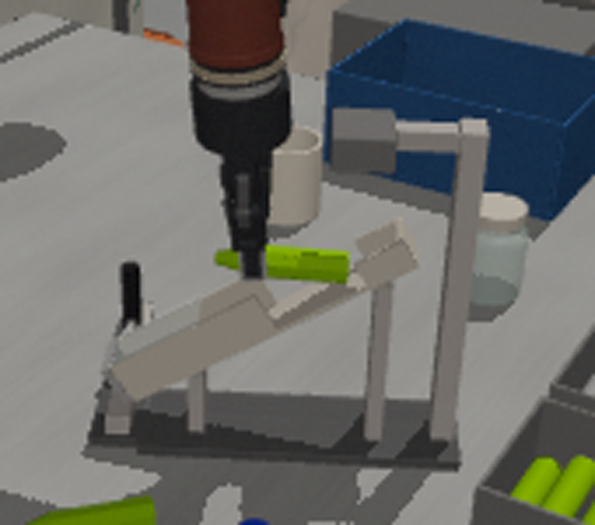

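The scene view shows the barrel level and aligned over the bay, the tail just above the floor, the fingertips over the wall ends and the body well clear of the head. I'll press down gently to tilt it, then release.

Call:
{"op": "play_rows", "data": {
  "xyz": [
    [0,-0.0023,0.003],
    [0,0,0.003],
    [0,0,0.002],
    [0,0,0]
  ],
  "turn": [0,0,0,0],
  "fingers": [0.015,0.015,0.015,0.015]
}}

```text
time_s: 22.02
tcp_pos: [0.5649, 0.0848, 0.1542]
tool_rot: [3.036, 0.084, -2.654]
wrist_force: [-3.7, -1.4, 3.6]
gripper_width: 0.025
gripper_force: 31.4
```

Call:
{"op": "play_rows", "data": {
  "xyz": [
    [0,0,0.002],
    [0,0,0.002],
    [0,0,0]
  ],
  "turn": [0,0,0],
  "fingers": [0.015,0.015,0.015]
}}

```text
time_s: 22.4
tcp_pos: [0.5651, 0.0857, 0.1499]
tool_rot: [3.036, 0.084, -2.654]
wrist_force: [-3.1, -1.8, 3.0]
gripper_width: 0.0252
gripper_force: 31.5
```

Call:
{"op": "play_rows", "data": {
  "xyz": [
    [0,0,0],
    [0,0,0],
    [0,0,0],
    [0,0,-0.01],
    [0,0,-0.02],
    [0,0,-0.02],
    [0.03,0,-0.01],
    [0.04,0,0],
    [0,0,0]
  ],
  "turn": [0,0,0,0,0,0,0,0,0],
  "fingers": [0.05,0.05,0.05,0.05,0.05,0.05,0.05,0.05,0.05]
}}

```text
time_s: 23.52
tcp_pos: [0.5001, 0.0443, 0.2039]
tool_rot: [3.036, 0.083, -2.656]
wrist_force: [1.1, 0.1, -0.2]
gripper_width: 0.0505
gripper_force: 0.0
```

```bash
cat >> h.py <<'E'
def tr(x,y,z):
    c,s=np.cos(np.radians(32)),np.sin(np.radians(32));X=-110.6+x*c-z*s
    return np.r_[ch(X,y),(43.5+x*s+z*c)/1e3]
E
python3 - <<'E'
from h import *
for n in("scene","top"):
    im=read_camera(n);g=green(im)
    k,l,st,c=cv2.connectedComponentsWithStats(g)
    print(n,[(st[i].tolist(),c[i].round().tolist()) for i in range(1,k) if st[i,4]>25])
    print({x:proj(n,tr(x,0,13)).round().tolist() for x in(0,82,110,145,220)})
    if n=="scene":cv2.imwrite("pics/s7.png",cv2.resize(im[120:270,220:390],None,fx=3.5,fy=3.5,interpolation=2)[:,:,::-1])
o=observe();go(.5215,-.1079,.2,.82);print(inch(o["tcp_pos"]))
E
```

```text
scene [([366, 250, 25, 18, 295], [379.0, 258.0]), ([386, 257, 25, 18, 281], [398.0, 265.0]), ([224, 262, 40, 14, 348], [245.0, 269.0])]
{0: [257.0, 226.0], 82: [280.0, 215.0], 110: [288.0, 211.0], 145: [298.0, 206.0], 220: [320.0, 195.0]}
top [([250, 92, 37, 9, 324], [268.0, 96.0]), ([250, 103, 36, 19, 645], [268.0, 112.0]), ([250, 123, 36, 6, 192], [267.0, 126.0]), ([268, 215, 8, 14, 56], [271.0, 221.0]), ([338, 229, 12, 16, 104], [343.0, 237.0])]
{0: [285.0, 248.0], 82: [274.0, 225.0], 110: [270.0, 217.0], 145: [265.0, 206.0], 220: [253.0, 183.0]}
tcp [0.5027 0.0449 0.2048] yaw -2.655 toolz [ 0.027  0.132 -0.991] q [-0.13 -0.04  1.94  0.14  1.24 -2.24] turn 2.808 shift [-0.0988  0.1172 -0.015 ] lift/100mm [ 0.0116 -0.007  -0.0991] w 0.0499
[-81.91305306  -6.80892038 204.76350941]
```

View pics/s7.png

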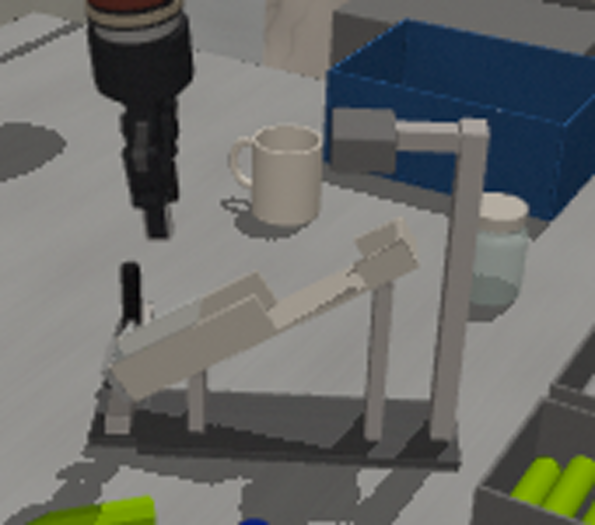

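The scene view shows the bay empty again. The top view shows green from rows 215 to 229 in the channel, where the tail of a barrel at the gate should be (expected 217). Barrel A is therefore in place. For B, I'll turn to heading 0.82, hover over it, rotate it about 0.4 rad on the table and then regrip.

Call:
{"op": "play_rows", "data": {
  "xyz": [
    [0,0,0],
    [0,0,0],
    [0,0,0],
    [0,0,0],
    [0,0,0],
    [0,0,0],
    [0,0,0],
    [0,0,0],
    [0,0,0],
    [0,0,0],
    [0,0,0],
    [0,0,0]
  ],
  "turn": [0.185,0.185,0.185,0.185,0.185,0.185,0.185,0.185,0.185,0.185,0.185,0.185],
  "fingers": [0.05,0.05,0.05,0.05,0.05,0.05,0.05,0.05,0.05,0.05,0.05,0.05]
}}

```text
time_s: 25.12
tcp_pos: [0.5035, 0.0454, 0.2045]
tool_rot: [3.137, -0.135, 1.408]
wrist_force: [-0.1, 0.2, 0.2]
gripper_width: 0.0501
gripper_force: 0.0
```

Call:
{"op": "play_rows", "data": {
  "xyz": [
    [0,0,0],
    [0,0,0],
    [0,0,0],
    [0,0,0],
    [-0.033,0.039,0],
    [-0.033,0.039,0],
    [-0.033,0.039,0],
    [0,0,0]
  ],
  "turn": [0.185,0.185,0.185,0.033,0,0,0,0],
  "fingers": [0.05,0.05,0.05,0.05,0.05,0.05,0.05,0.05]
}}

```text
time_s: 26.12
tcp_pos: [0.522, -0.1089, 0.1839]
tool_rot: [-3.07, -0.114, 0.819]
wrist_force: [0.2, 0.7, 0.2]
gripper_width: 0.0498
gripper_force: 0.0
```

```bash
python3 - <<'E'
from h import *
go(.5215,-.1079,.013,.822,-.0137)
im=read_camera("top");m=im.copy();m[:140]=0;m[:,:300]=0;barrels(m,"top")
o=observe();w=read_camera("wrist");barrels(w,"wrist",.02,o,500)
E
```

```text
tcp [ 0.522  -0.1089  0.1839] yaw 0.819 toolz [ 0.025  0.132 -0.991] q [-0.41  0.07  1.87  0.14  1.24  0.29] turn -0.003 shift [-0.0191  0.011   0.1832] lift/100mm [ 0.0114 -0.007  -0.0991] w 0.0498
ctr [ 0.5398 -0.0893] size [0.056 0.026] nose dir deg 47.3 end widths 0.0245 0.0244 px [329. 225.]
ctr [ 0.5226 -0.1078] size [0.106 0.023] nose dir deg -132.8 end widths 0.0101 0.0223 px [289. 203.]
ctr [0.5194 0.1284] size [0.044 0.02 ] nose dir deg -125.3 end widths 0.0087 0.0122 px [131.  40.]
```

Call:
{"op": "play_rows", "data": {
  "xyz": [
    [-0.019,0.0105,0.03],
    [0,0,0.05],
    [0,0,0.05],
    [0,0,0.04],
    [0,0,0.013],
    [0,0,0],
    [0,0,0],
    [0,0,0],
    [0,0,0]
  ],
  "turn": [0,0,0,0,0,0,0,0,0],
  "fingers": [0.05,0.05,0.05,0.05,0.05,0.05,0.015,0.015,0.015],
  "squeeze": 30
}}

```text
time_s: 27.35
tcp_pos: [0.5226, -0.1033, 0.002]
tool_rot: [-3.073, -0.116, 0.821]
wrist_force: [-0.7, 0.3, 6.1]
gripper_width: 0.0252
gripper_force: 29.9
```

Call:
{"op": "play_rows", "data": {
  "xyz": [
    [0,0,-0.02],
    [0,0,0],
    [0,0,0],
    [0,0,0],
    [0,0,0]
  ],
  "turn": [0,0.15,0.15,0.12,0],
  "fingers": [0.015,0.015,0.015,0.015,0.015]
}}

```text
time_s: 27.98
tcp_pos: [0.5198, -0.1053, 0.0198]
tool_rot: [-3.029, -0.075, 0.402]
wrist_force: [-0.1, -0.8, -0.4]
gripper_width: 0.0253
gripper_force: 29.5
```

Call:
{"op": "play_rows", "data": {
  "xyz": [
    [0,0,0.01],
    [0,0,0.006],
    [0,0,0],
    [0,0,0],
    [0,0,-0.02],
    [0,0,-0.04],
    [0,0,-0.03]
  ],
  "turn": [0,0,0,0,0,0,0],
  "fingers": [0.015,0.015,0.05,0.05,0.05,0.05,0.05]
}}

```text
time_s: 28.85
tcp_pos: [0.5187, -0.1153, 0.0946]
tool_rot: [-3.03, -0.076, 0.401]
wrist_force: [1.2, 0.2, -0.1]
gripper_width: 0.0498
gripper_force: 0.0
```

Call:
{"op": "play_rows", "data": {
  "xyz": [
    [0,0,0],
    [0,0,0],
    [0,0,0],
    [0,0,0],
    [0,0,0],
    [0,0,0],
    [0,0,0],
    [0,0,0],
    [0,0,0],
    [0,0,0],
    [0,0,0],
    [0,0,0]
  ],
  "turn": [-0.183,-0.183,-0.183,-0.183,-0.183,-0.183,-0.183,-0.183,-0.183,-0.183,-0.183,-0.183],
  "fingers": [0.05,0.05,0.05,0.05,0.05,0.05,0.05,0.05,0.05,0.05,0.05,0.05]
}}

```text
time_s: 30.35
tcp_pos: [0.5183, -0.115, 0.0932]
tool_rot: [3.015, -0.046, 2.611]
wrist_force: [0.4, -0.3, -0.5]
gripper_width: 0.05
gripper_force: 0.0
```

Call:
{"op": "play_rows", "data": {
  "xyz": [
    [0,0,0],
    [0,0,0],
    [0,0,0],
    [0,0,0],
    [0,0,0],
    [0,0,0]
  ],
  "turn": [-0.183,-0.183,-0.183,-0.183,-0.18,0],
  "fingers": [0.05,0.05,0.05,0.05,0.05,0.05]
}}

```text
time_s: 31.1
tcp_pos: [0.5183, -0.115, 0.0932]
tool_rot: [3.027, 0.071, -2.776]
wrist_force: [-0.2, 0.3, 0.2]
gripper_width: 0.05
gripper_force: 0.0
```

```bash
python3 - <<'E'
from h import *
o=observe();w=read_camera("wrist");barrels(w,"wrist",.02,o,500)
im=read_camera("top");m=im.copy();m[:140]=0;m[:,:300]=0;barrels(m,"top")
go(.5215,-.1079,.013,3.54,-.0137)
E
```

```text
ctr [ 0.5186 -0.1053] size [0.113 0.025] nose dir deg -156.6 end widths 0.0232 0.011 px [279. 214.]
ctr [ 0.5463 -0.0922] size [0.048 0.026] nose dir deg -157.8 end widths 0.0192 0.023 px [330. 222.]
tcp [ 0.5182 -0.1149  0.0931] yaw -2.777 toolz [ 0.025  0.132 -0.991] q [-0.43  0.18  1.93  0.15  1.07 -2.44] turn -0.033 shift [ 0.0002 -0.0038  0.0941] lift/100mm [-0.0075  0.0112 -0.0991] w 0.0503
```

```bash
python3 - <<'E'
from h import *
go(.4957,-.1152,.013,-2.737,-.0137)
E
```

```text
tcp [ 0.5182 -0.1149  0.0931] yaw -2.777 toolz [ 0.025  0.132 -0.991] q [-0.43  0.18  1.93  0.15  1.07 -2.44] turn -0.04 shift [ 0.0268 -0.0002  0.0924] lift/100mm [-0.0075  0.0111 -0.0991] w 0.0503
```

Call:
{"op": "play_rows", "data": {
  "xyz": [
    [0.0268,0,0],
    [0,0,0.04],
    [0,0,0.04],
    [0,0,0.012],
    [0,0,0],
    [0,0,0],
    [0,0,0],
    [0,0,0]
  ],
  "turn": [-0.04,0,0,0,0,0,0,0],
  "fingers": [0.05,0.05,0.05,0.05,0.05,0.015,0.015,0.015]
}}

```text
time_s: 32.2
tcp_pos: [0.4971, -0.1132, 0.0017]
tool_rot: [3.032, 0.078, -2.734]
wrist_force: [-0.5, -0.2, 6.4]
gripper_width: 0.0253
gripper_force: 30.0
```

Call:
{"op": "play_rows", "data": {
  "xyz": [
    [0,0,-0.02],
    [0,0,-0.05],
    [0,0,-0.05],
    [0,0,-0.05],
    [0,0,-0.05],
    [0,0,0],
    [0,0,0]
  ],
  "turn": [0,0,0,0,0,0,0],
  "fingers": [0.015,0.015,0.015,0.015,0.015,0.015,0.015]
}}

```text
time_s: 33.08
tcp_pos: [0.4894, -0.1413, 0.2173]
tool_rot: [3.029, 0.075, -2.734]
wrist_force: [-0.1, -0.3, -1.2]
gripper_width: 0.0251
gripper_force: 29.8
```

```bash
python3 - <<'E'
from h import *
o=observe();w=read_camera("wrist");g=green(w);g[:, :200]=0
n,l,st,c=cv2.connectedComponentsWithStats(g);i=1+np.argmax(st[1:,4]);print(st[i],c[i])
ys,xs=np.where(l==i);v=ys.min();u=xs[ys<v+3].mean()
C=np.array(camera_info("wrist")["tool_from_camera"]);fx,fy,cx,cy=K("wrist")
d=C[:3,:3]@[(u-cx)/fx,(v-cy)/fy,1]
print((C[:3,3]+d*(-.016-C[2,3])/d[2]).round(4))
p=ch(-85,-4);go(*p,.206,3.625);go(*p,.206,-2.737)
E
```

```text
[ 253  217   52  148 6072] [278.51350461 296.67901845]
[ 0.0323  0.0015 -0.016 ]
tcp [ 0.4888 -0.1408  0.2162] yaw -2.734 toolz [ 0.022  0.134 -0.991] q [-0.5  -0.01  1.88  0.13  1.32 -2.52] turn -0.076 shift [-0.0943  0.1579  0.0353] lift/100mm [-0.0082  0.0108 -0.0991] w 0.0254
tcp [ 0.4888 -0.1408  0.2162] yaw -2.734 toolz [ 0.022  0.134 -0.991] q [-0.5  -0.01  1.88  0.13  1.32 -2.52] turn 0.003 shift [-0.0816  0.1648  0.0353] lift/100mm [-0.0073  0.0114 -0.0991] w 0.0254
```

Call:
{"op": "play_rows", "data": {
  "xyz": [
    [0,0.033,0.007],
    [-0.0163,0.033,0.007],
    [-0.0163,0.033,0.007],
    [-0.0163,0.033,0.007],
    [-0.0163,0.033,0.007],
    [-0.0163,0,0],
    [0,0,0],
    [0,0,0]
  ],
  "turn": [0,0,0,0,0,-0.076,0,0],
  "fingers": [0.015,0.015,0.015,0.015,0.015,0.015,0.015,0.015]
}}

```text
time_s: 34.12
tcp_pos: [0.4979, 0.0452, 0.2061]
tool_rot: [3.034, 0.081, -2.659]
wrist_force: [0.5, 0.4, 0.0]
gripper_width: 0.0255
gripper_force: 29.9
```

```bash
python3 - <<'E'
from h import *
o=observe();print(inch(o["tcp_pos"]))
p=ch(-2,-1.5);go(*p,.170,3.625,-.0105)
E
```

```text
[-85.96613115  -4.29111984 206.12520124]
tcp [0.4979 0.0452 0.2061] yaw -2.659 toolz [ 0.021  0.133 -0.991] q [-0.13 -0.05  1.94  0.14  1.25 -2.24] turn -0.001 shift [-0.0808 -0.0018  0.0533] lift/100mm [-0.0081  0.0107 -0.0991] w 0.0255
```

Call:
{"op": "play_rows", "data": {
  "xyz": [
    [-0.022,0,0],
    [-0.022,0,0],
    [-0.022,0,0],
    [-0.0218,0,0],
    [0,0,0.018],
    [0,0,0.018],
    [0,0,0.006],
    [0,0,0]
  ],
  "turn": [0,0,0,0,0,0,0,0],
  "fingers": [0.015,0.015,0.015,0.015,0.015,0.015,0.015,0.015],
  "squeeze": 20
}}

```text
time_s: 35.12
tcp_pos: [0.5763, 0.0914, 0.1719]
tool_rot: [3.034, 0.081, -2.659]
wrist_force: [0.2, -0.7, -0.0]
gripper_width: 0.0255
gripper_force: 29.9
```

```bash
python3 - <<'E'
from h import *
p=ch(5,0);go(*p,.156,3.625,-.0105)
s=read_camera("scene");cv2.imwrite("pics/s8.png",cv2.resize(s[120:270,220:390],None,fx=3.5,fy=3.5,interpolation=2)[:,:,::-1])
E
```

```text
tcp [0.5763 0.0914 0.1719] yaw -2.659 toolz [ 0.022  0.132 -0.991] q [-0.03  0.16  1.79  0.14  1.18 -2.15] turn -0.001 shift [ 0.0012 -0.0018  0.0262] lift/100mm [-0.0081  0.0107 -0.0991] w 0.0255
```

View pics/s8.png

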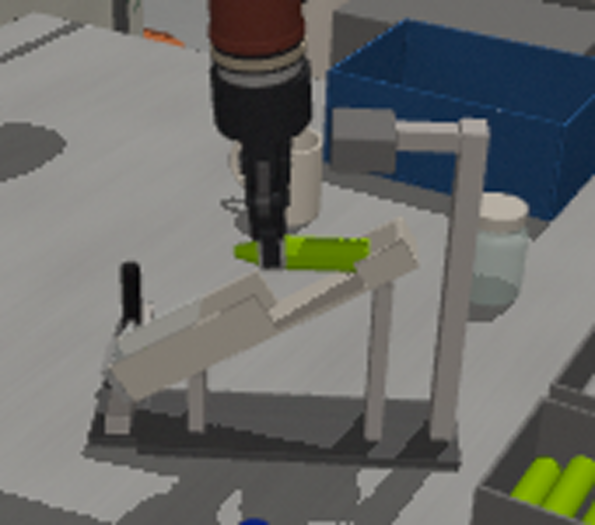

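The scene view shows barrel B's tail at the start of the upper walls and the gripper clear of the head by about 20 px. I'll press down in small steps.

Call:
{"op": "play_rows", "data": {
  "xyz": [
    [0.001,-0.0018,0.004],
    [0,0,0.003],
    [0,0,0.003],
    [0,0,0]
  ],
  "turn": [0,0,0,0],
  "fingers": [0.015,0.015,0.015,0.015]
}}

```text
time_s: 35.67
tcp_pos: [0.5776, 0.0908, 0.1632]
tool_rot: [3.035, 0.083, -2.658]
wrist_force: [-2.2, -1.3, 2.5]
gripper_width: 0.0255
gripper_force: 28.3
```

Call:
{"op": "play_rows", "data": {
  "xyz": [
    [0,0,0.003],
    [0,0,0.003],
    [0,0,0]
  ],
  "turn": [0,0,0],
  "fingers": [0.015,0.015,0.015]
}}

```text
time_s: 36.05
tcp_pos: [0.5781, 0.0917, 0.1569]
tool_rot: [3.036, 0.084, -2.658]
wrist_force: [-0.8, -1.6, 0.8]
gripper_width: 0.025
gripper_force: 23.7
```

Call:
{"op": "play_rows", "data": {
  "xyz": [
    [0,0,0.003],
    [0,0,0.003],
    [0,0,0]
  ],
  "turn": [0,0,0],
  "fingers": [0.015,0.015,0.015]
}}

```text
time_s: 36.42
tcp_pos: [0.5782, 0.0925, 0.151]
tool_rot: [3.035, 0.084, -2.658]
wrist_force: [-0.6, -1.5, 1.1]
gripper_width: 0.0249
gripper_force: 22.9
```

Call:
{"op": "play_rows", "data": {
  "xyz": [
    [0,0,0.002],
    [0,0,0.002],
    [0,0,0]
  ],
  "turn": [0,0,0],
  "fingers": [0.015,0.015,0.015]
}}

```text
time_s: 36.8
tcp_pos: [0.5783, 0.0931, 0.1472]
tool_rot: [3.035, 0.084, -2.658]
wrist_force: [-0.9, -0.5, 1.4]
gripper_width: 0.0248
gripper_force: 22.9
```

Call:
{"op": "play_rows", "data": {
  "xyz": [
    [0,0,0],
    [0,0,0],
    [0,0,0],
    [0,0,0],
    [0,0,-0.01],
    [0.02,0,-0.02],
    [0.03,0,-0.02],
    [0.04,0,-0.01],
    [0.04,0,-0.01],
    [0,0,0]
  ],
  "turn": [0,0,0,0,0,0,0,0,0,0],
  "fingers": [0.05,0.05,0.05,0.05,0.05,0.05,0.05,0.05,0.05,0.05]
}}

```text
time_s: 38.05
tcp_pos: [0.4608, 0.0227, 0.2069]
tool_rot: [3.037, 0.085, -2.66]
wrist_force: [1.1, -0.1, -0.4]
gripper_width: 0.0501
gripper_force: 0.0
```

```bash
python3 - <<'E'
from h import *
for n in("scene","top"):
    im=read_camera(n);g=green(im)
    if n=="top": g[:140]=0
    k,l,st,c=cv2.connectedComponentsWithStats(g)
    print(n,[(st[i].tolist(),c[i].round().tolist()) for i in range(1,k) if st[i,4]>15])
    print({(x,z):proj(n,tr(x,0,z)).round().tolist() for x in(90,110,145,180,220) for z in(13,26)})
    if n=="top":
        for r in range(170,250,3):
            q=np.where(g[r,240:310])[0]; print(r,(q.min()+240,q.max()+240) if len(q) else None,end=" ")
print(observe()["wrist_force"],observe()["tcp_pos"])
E
```

```text
scene [([293, 193, 28, 19, 248], [307.0, 202.0]), ([366, 250, 25, 18, 294], [379.0, 258.0]), ([386, 257, 25, 18, 281], [398.0, 265.0])]
{(90, 13): [282.0, 214.0], (90, 26): [280.0, 210.0], (110, 13): [288.0, 211.0], (110, 26): [285.0, 208.0], (145, 13): [298.0, 206.0], (145, 26): [296.0, 203.0], (180, 13): [308.0, 201.0], (180, 26): [306.0, 198.0], (220, 13): [320.0, 195.0], (220, 26): [318.0, 192.0]}
top [([251, 183, 34, 62, 519], [268.0, 210.0])]
{(90, 13): [273.0, 223.0], (90, 26): [274.0, 225.0], (110, 13): [270.0, 217.0], (110, 26): [271.0, 219.0], (145, 13): [265.0, 206.0], (145, 26): [266.0, 208.0], (180, 13): [259.0, 195.0], (180, 26): [261.0, 197.0], (220, 13): [253.0, 183.0], (220, 26): [254.0, 184.0]}
170 None 173 None 176 None 179 None 182 None 185 (np.int64(255), np.int64(261)) 188 (np.int64(252), np.int64(262)) 191 (np.int64(254), np.int64(264)) 194 (np.int64(255), np.int64(265)) 197 (np.int64(257), np.int64(266)) 200 (np.int64(258), np.int64(268)) 203 (np.int64(259), np.int64(269)) 206 (np.int64(261), np.int64(271)) 209 (np.int64(262), np.int64(271)) 212 (np.int64(264), np.int64(272)) 215 (np.int64(267), np.int64(275)) 218 (np.int64(268), np.int64(276)) 221 (np.int64(268), np.int64(278)) 224 (np.int64(269), np.int64(279)) 227 (np.int64(271), np.int64(280)) 230 (np.int64(273), np.int64(279)) 233 (np.int64(277), np.int64(280)) 236 (np.int64(278), np.int64(282)) 239 (np.int64(279), np.int64(283)) 242 (np.int64(280), np.int64(283)) 245 None 248 None [ 0.53157798 -0.37234758  0.66492798] [0.46257898 0.02336044 0.20684938]
```

```bash
python3 - <<'E'
from h import *
o=observe();w=read_camera("wrist");g=green(w)
for x in list(range(0,150,5))+[180,200,215,222,230]:
    p=[proj("wrist",tr(x,y,20),o) for y in(-16,0,16)]
    t=np.linspace(0,1,65);L=np.array([p[0]+(p[2]-p[0])*k for k in t]).round().astype(int)
    ok=(L[:,0]>=0)&(L[:,0]<560)&(L[:,1]>=0)&(L[:,1]<420)
    v=[g[b,a]>0 for (a,b),k in zip(L,ok) if k];i=np.where(v)[0]
    print(x,p[1].round().astype(int).tolist(),(round(len(i)*.5,1),(-16+.5*i.min(),-16+.5*i.max())) if len(i) else None)
E
```

```text
0 [270, 190] None
5 [271, 195] None
10 [271, 200] None
15 [271, 204] None
20 [271, 209] None
25 [272, 214] None
30 [272, 219] None
35 [272, 224] None
40 [272, 229] None
45 [273, 234] None
50 [273, 239] None
55 [273, 244] None
60 [273, 249] None
65 [274, 255] None
70 [274, 260] None
75 [274, 265] None
80 [274, 270] None
85 [275, 275] None
90 [275, 281] (21.0, (np.float64(-15.5), np.float64(8.5)))
95 [275, 286] (25.0, (np.float64(-15.5), np.float64(9.0)))
100 [275, 291] (25.5, (np.float64(-16.0), np.float64(9.0)))
105 [276, 297] (24.0, (np.float64(-15.0), np.float64(8.5)))
110 [276, 302] (10.5, (np.float64(-8.5), np.float64(1.5)))
115 [276, 308] (12.0, (np.float64(-9.5), np.float64(2.0)))
120 [276, 313] (15.5, (np.float64(-11.0), np.float64(4.0)))
125 [277, 319] (17.0, (np.float64(-12.0), np.float64(4.5)))
130 [277, 324] (19.5, (np.float64(-13.0), np.float64(6.0)))
135 [277, 330] (24.0, (np.float64(-15.5), np.float64(8.0)))
140 [277, 335] (24.5, (np.float64(-15.5), np.float64(8.5)))
145 [278, 341] (24.0, (np.float64(-15.5), np.float64(8.0)))
180 [279, 381] None
200 [281, 405] None
215 [281, 423] None
222 [282, 432] None
230 [282, 442] None
```

The wrist view shows A at full width up to trough x of about 108. B's 10 mm blunt tip meets it at 110 and widens to full at 137, so the two barrels are queued. Handing in.

```bash
python3 -c "
from cell import *
print(finish_job())"
```

```text
the job is handed in; nothing more can be done
None
```

I shut the gate, and both lime green barrels lie queued nose-downhill against it; the arm clears the sensor and touches nothing, and the job is handed in, with no verdict returned.

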